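# Fit the loose crank by feel and tighten the hub clamp

### The job

Lift the loose crank out of its parking cup, lower it upright down the well of the hub clamp and, pressing only lightly, turn it about until its square socket finds the hidden square drive and drops fully home. Then turn the drive clockwise (seen from above) until the sliding jaw comes up snug on the axle end of the hub, without wrenching it, and leave the crank standing fully seated on the drive. Do not disturb the other things on the bench.

Things in the scene. Friction and masses are not known exactly. Their poses are not given: they have to be found in the camera images.
- crank_grip (a point): Loose steel crank (450 g), standing upright in a cup: centre of the upright grip boss on top of its shank. x along the crank's arm, z up. The boss is 26 mm along x, 20 mm along y (take it across these faces), 44 mm tall (22 mm above and below this point). The arm, 16 mm wide, passes 23 to 33 mm below this point and reaches along +x to an upright knob.
- crank_knob (a point): Middle of the crank's upright round black knob, 26 mm in diameter, 45 mm tall, fixed to the arm's end, 72 mm along +x from the shank's axis; same axes as crank_grip, same height.
- crank_foot (a point): Open lower end of the crank's shank, on its axis, 95 mm straight below crank_grip; same axes. The round shank is 34 mm in diameter; its foot is a square socket 21 mm wide and 28 mm deep, flats parallel to the boss's faces.
- cup: Black parking cup, 52 mm across, bore 40 mm, rim 36 mm above the bench, fixed; origin under its centre. The crank's foot stands in it 6 mm above the bench: lift it 35 mm or more to clear the rim.
- well_rim (a point): Centre of the mouth of the clamp's well, straight above drive_seat by 52 mm: a round hole 46 mm in diameter in the top of a grey block 100 mm square. With the crank home its arm clears this rim by 10 mm, and nothing of the clamp within the arm's sweep stands higher than 1 mm above this rim.
- drive_seat (a point): On the drive's upright axis, at the collar where the foot of a fully seated crank rests. z up; jaw and hub lie on the -y side. Above the collar the drive is an 18 mm square 18 mm tall (top 2.5 mm chamfered), then a round tapered nose 15 mm wide, 6 mm tall. How its flats face is unknown, unrelated to these axes; the fit has 10 degrees of play each way at best and repeats each quarter turn.
- drive (a joint): Turn of the drive (rad), growing clockwise from above; tells nothing of how the flats face. Starts at 0.2 to 0.6, stops at -0.9. It drags with 0.2 N m and stays where left. 5 mm of jaw per rad; at 1.6 the jaw meets the axle, then resistance grows by about 3 N m per rad. Below 1.5 is loose, above 1.85 wrenched. Till the flats agree the foot rides on the square's top; 60 N of contact there damages it.
- jar: Amber glass jar with a steel lid, 56 mm in diameter, 70 mm tall, a bystander; origin under its centre.
- tray: Blue plastic parts tray 120 x 160 x 45 mm, a bystander; origin under its centre.
- gauge: Dial gauge on a 50 x 60 mm grey foot, 112 mm tall in all, a bystander; origin under its centre.
- wrench: Flat steel wrench lying on the bench, a bystander.
- driver: Screwdriver lying on the bench, a bystander.
- cog: Flat dark steel ring 70 mm across, 6 mm thick, lying on the bench, a bystander.
- spacer: Small aluminium ring 36 mm across, 20 mm tall, a bystander.

How it is judged:
By the outcome, as a careful person would: the job done as asked, in the order asked, and still so for the second after the job is handed in, with the robot touching nothing.
It also fails if it takes over 72 s, if anything falls off the work surface, if the arm or the gripper's body presses on something with over 40 N, if the wrist force passes 120 N, or if a joint passes its speed limit or range.

### The arm

A 6-joint arm with a two-finger parallel gripper is mounted at the origin on the work surface. World frame = base frame: x ahead of the robot, y to its left, z up, the work surface at z = 0. Lengths are in m, angles in rad, forces in N, time in s.
With the tool pointing down it reaches from about 0.375 to 0.925 m from the base axis. Payload 5.7 kg.
Tool frame: the origin (TCP) lies at the very end of the fingers, on their centre line; the grasp point (between the pads) lies 19 mm behind it (r.tcp_to_grasp is the distance from the TCP to the grasp point, in m); z points along the fingers, y is the line along which they close (so a half turn about z gives the same grasp; the last joint's range is limited). The gripper opens to 85 mm and grips with 20 to 120 N. Pads are 22 mm wide; open, the fingers measure 114 mm over their backs; the gripper's body (76 mm by 85 mm) begins 54 mm behind the grasp point. The pads swing forward as they close: fully open they stand 13 mm farther back than shut.
Start: joints at [1.17, 0.359, 1.51, -0, 1.272, -0.115], TCP at [0.169, 0.576, 0.231] pointing down, gripper open.
Joint ranges: [-2.97, 2.97], [-1.01, 2.36], [0.21, 2.38], [-0.96, 4.11], [0.2, 2.71], [-2.98, 2.98]. Speed limits (rad/s): [2.39, 2.39, 3.14, 3.14, 3.14, 3.14].

### API

Orientations are given as a unit quaternion [w, x, y, z].
In Python, from station import r, camera gives the robot as it stands.
- The arm moves only by the shell command python3 -m inch 'ROWS' [FORCE]. ROWS is JSON, one flat list of numbers, 7 for each row, row after row: the turn, a rotation vector about the tool's x, y, z as a fraction of full scale, then the shift along the tool's x, y, z as a fraction of full scale, then the opening, from 0 (shut) to 1 (fully open). In form: [wx, wy, wz, x, y, z, claw, wx, wy, wz, x, y, z, claw, ...]. A call has 1 to 12 rows; each row shifts and turns the commanded pose from where the row before left it, along the tool's axes as they then stand; what a row does not reach is not made up. Full scale, the value 1, is 0.02 m for a shift and pi/4 rad for a turn. A row lasts 1/10 s, in which the tool goes at most 50 mm and 8.59 degrees, less where a joint would pass 70% of its speed; a pose out of reach is approached as far as the arm can. A call with a number of a shift or a turn outside -1 to 1 is refused whole. A call with a gripper value outside its range is refused whole. The fingers move at their own pace and stop on an object; FORCE is the grip in N (left out, the last holds). Time passes only in rows, so rows that do not move let the fingers close. It gives the time, the measured TCP pose, the force, the opening and the grip force at its end, in the units of the state.
- r.get_state(): the state, without advancing time (a new reading comes with each control period).
- camera(name): name is "scene" or "top" or "wrist"; returns a dict with "pixels" (480x640x3 uint8, blue, green, red), "intrinsics" (3x3 intrinsics, pixels), "R" (3x3) and "t" (3): a world point X has camera coordinates R X + t. Camera axes: x right, y down, z forward; pixel columns grow to the right and rows downward; lengths in m; the calibration is good to about 2 mm. A picture is of the moment at which its call begins. There is no depth.
- r.close_job(): hands the job in; it is judged then, once.
The state is a dict: "time": time; "joint_pos": joint angles; "qd": joint speeds; "tau": joint torques, N m; "position": TCP position; "orientation": TCP orientation; "force": force on the tool from outside, world axes, zero at the start; "torque": the same for the moment, N m; "grip_width": finger opening in m; "grasp_force": force on a finger pad.
Only numpy, scipy, OpenCV 4.12 (cv2) and the standard library are available. Lean on these libraries where they do the work, as an engineer would, in place of code of your own. Each camera call takes 0.05 s, during which the arm holds its last target. There are 200 camera calls.

## Working session

There is one attempt and no reset: what is moved stays moved. The work goes in short steps, Python scripts to look and compute and a shell command to move; the robot and the scene stay as the last step left them, time stands still between calls to the robot, and variables do not carry over. Pictures are saved under pics/ and viewed, at most 10 in all, crops included, and the job is handed in when it is done.

```bash
ls; mkdir -p pics; python3 - <<'E'
from station import r,camera
import cv2,numpy as np
for n in("scene","top"):
    c=camera(n); cv2.imwrite(f"pics/{n}0.png",c["pixels"]); np.savez(f"{n}0.npz",**c)
    print(n,c["intrinsics"].tolist(),c["R"].round(3).tolist(),c["t"].round(3).tolist())
print(r.get_state(), r.tcp_to_grasp)
E
```

```text
pics
scene [[471.8646095294654, 0.0, 327.21174475088236], [0.0, 471.8646095294654, 235.69940551799544], [0.0, 0.0, 1.0]] [[-0.761, 0.649, -0.011], [0.374, 0.424, -0.825], [-0.531, -0.631, -0.566]] [0.379, -0.147, 1.286]
top [[549.5502715389836, 0.0, 320.98215153838885], [0.0, 549.5502715389836, 243.30829586132302], [0.0, 0.0, 1.0]] [[-0.006, -1.0, 0.02], [-0.998, 0.005, -0.062], [0.061, -0.02, -0.998]] [0.01, 0.549, 1.153]
{'time': 0.1, 'joint_pos': array([ 1.16988781e+00,  3.59463588e-01,  1.51134096e+00,  1.13114232e-06,
        1.27247984e+00, -1.15098032e-01]), 'qd': array([ 0.00045278,  0.00019063, -0.00357181, -0.00010145,  0.00214597,
        0.00053676]), 'tau': array([ 6.47860652e-04, -5.28651774e+01, -2.79349422e+01, -1.12312131e-05,
        5.07711302e-03, -1.88139158e-07]), 'position': array([0.16892545, 0.57508867, 0.23051303]), 'orientation': array([-2.16346072e-04,  1.42419452e-01,  9.89806034e-01, -8.17732772e-04]), 'force': array([0.70670406, 0.09834981, 0.45020171]), 'torque': array([ 0.01104575, -0.02361077,  0.02343132]), 'grasp_force': 0.0, 'grip_width': 0.08534473525656883} 0.0187
```

View pics/top0.png

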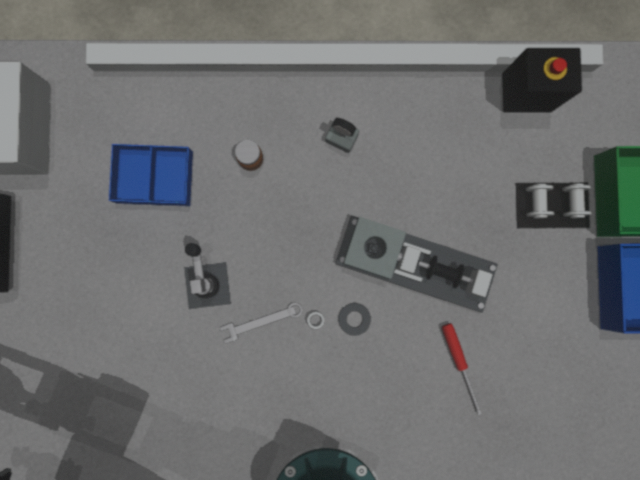

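View pics/scene0.png

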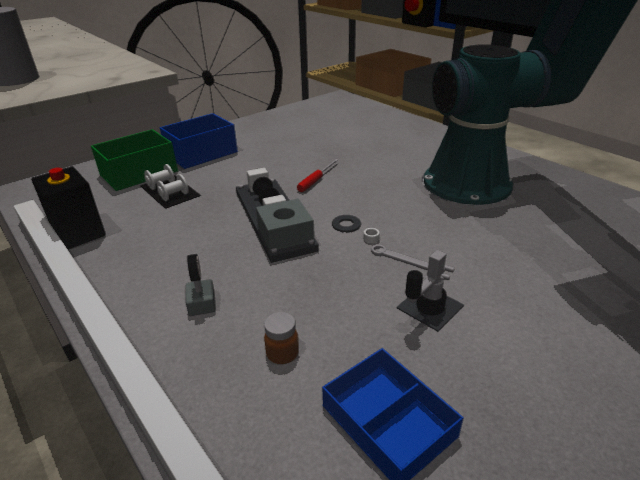

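Top view: crank boss at about (200,285), knob (193,249), cup with square foot (207,285), well mouth (375,247) with the hub towards the lower right. Scene view: boss (437,262), knob (414,284), well (285,212). Next I take enlarged crops for precise pixels.

```bash
python3 - <<'E'
import cv2,numpy as np
T=cv2.imread("pics/top0.png");S=cv2.imread("pics/scene0.png")
def crop(I,x,y,w,h,k): return cv2.convertScaleAbs(cv2.resize(I[y:y+h,x:x+w],None,fx=k,fy=k,interpolation=cv2.INTER_CUBIC),alpha=1.5)
a=crop(T,170,225,80,60+30,0.5*10) ; 
m=np.zeros((600,800,3),np.uint8)
for i,(I,x,y) in enumerate([(T,175,235),(T,338,208),(S,395,245),(S,245,185)]):
    m[(i//2)*300:(i//2)*300+300,(i%2)*400:(i%2)*400+400]=crop(I,x,y,80,60,5)
    if 0: pass
    
cv2.imwrite("pics/m1.png",m)
E
```

```text
(no output)
```

View pics/m1.png

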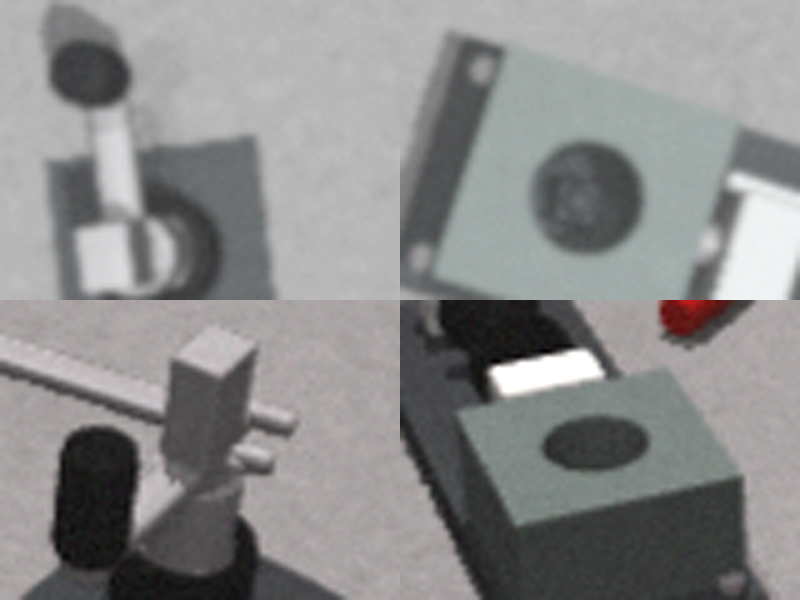

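```bash
cat > h.py <<'E'
import numpy as np
def ray(c,u,v):
    d=c["R"].T@np.linalg.inv(c["intrinsics"])@[u,v,1.]; return -c["R"].T@c["t"],d/np.linalg.norm(d)
def onz(c,u,v,z):
    o,d=ray(c,u,v); return o+d*(z-o[2])/d[2]
def tri(obs):
    A=np.zeros((3,3));b=np.zeros(3)
    for c,u,v in obs:
        o,d=ray(c,u,v);P=np.eye(3)-np.outer(d,d);A+=P;b+=P@o
    X=np.linalg.solve(A,b); return X
def proj(c,X):
    p=c["intrinsics"]@(c["R"]@X+c["t"]); return p[:2]/p[2]
E
python3 - <<'E'
import cv2
from h import *
T=np.load("top0.npz");S=np.load("scene0.npz")
T=dict(T);S=dict(S)
for n,a,b in [("boss top",(195.2,286.2),(437.2,254.8)),("knob top",(192.6,249.2),(414.3,272.2)),("well",(375,247),(283.8,213.4))]:
    X=tri([(T,*a),(S,*b)]); print(n,X.round(4),(proj(T,X)-a).round(1),(proj(S,X)-b).round(1), "top@z.123",onz(T,*a,.1235).round(4))
# block top colour mask
I=T["pixels"].astype(int); 
m=((I[...,1]-I[...,2])>8)&(I[...,1]>90); m[:, :330]=0; m[:,430:]=0; m[:200]=0;m[300:]=0
m=m.astype(np.uint8)
cs=max(cv2.findContours(m,0,1)[0],key=cv2.contourArea); R=cv2.minAreaRect(cs); print(R,cv2.contourArea(cs))
E
```

```text
boss top [0.4615 0.2516 0.1203] [ 0.1 -0.1] [ 0.1 -0. ] top@z.123 [0.4614 0.2511 0.1235]
knob top [0.5315 0.258  0.1228] [-0.6  0.5] [-0.9  0. ] top@z.123 [0.5324 0.2567 0.1235]
well [ 0.537  -0.1004  0.0721] [-0.3  0.4] [-0.5 -0. ] top@z.123 [ 0.535  -0.095   0.1235]
((389.0, 276.0), (0.0, 0.0), 0.0) 0.0
```

```bash
python3 -m inch '[0,0,0,-0.98,-0.6,0,1, 0,0,0,-0.98,-0.6,0,1, 0,0,0,-0.98,-0.6,0,1, 0,0,0,-0.98,-0.6,0,1, 0,0,0,-0.98,-0.6,0,1, 0,0,0,-0.98,-0.6,0,1, 0,0,0,-0.98,-0.6,0,1, 0,0,0,-0.98,-0.6,0,1, 0,0,0,-0.98,-0.6,0,1, 0,0,0,-0.98,-0.6,0,1, 0,0,0,-0.98,-0.6,0,1, 0,0,0,-0.98,-0.6,0,1]'
python3 -m inch '[0,0,0,-0.98,-0.6,0,1, 0,0,0,-0.98,-0.6,0,1, 0,0,0,-0.98,-0.6,0,1, 0,0,0,-0.98,-0.6,0,1, 0,0,0,-0.98,-0.6,0,1, 0,0,0,-0.98,-0.6,0,1, 0,0,0,-0.98,-0.6,0,1, 0,0,-0.12,0,0,0,1, 0,0,-0.12,0,0,0,1, 0,0,-0.12,0,0,0,1, 0,0,-0.113,0,0,0,1]'
python3 - <<'E'
from station import r,camera
import cv2,numpy as np
for n in ("wrist","top"):
    c=camera(n); cv2.imwrite(f"pics/{n}1.png",c["pixels"]); np.savez(f"{n}1.npz",**c)
    print((-c["R"].T@c["t"]).round(3))
s=r.get_state();print(s["time"],s["position"].round(4),s["orientation"].round(4),s["joint_pos"].round(2))
E
```

```text
time: 1.3
position: [0.3545, 0.3702, 0.231]
orientation: [-0.0, 0.142, 0.99, -0.0]
force: [0.9, -0.3, 0.2]
grip_width: 0.0855
grasp_force: 0.0
time: 2.4
position: [0.4619, 0.2516, 0.2309]
orientation: [-0.0, -0.045, 0.999, -0.0]
force: [-0.6, 0.4, -0.2]
grip_width: 0.0855
grasp_force: 0.0
[0.381 0.244 0.373]
[0.477 0.031 1.184]
2.5 [0.4619 0.2517 0.2309] [-4.000e-04 -4.320e-02  9.991e-01 -2.000e-04] [ 0.37  0.25  1.67 -0.    1.22 -1.29]
```

View pics/wrist1.png

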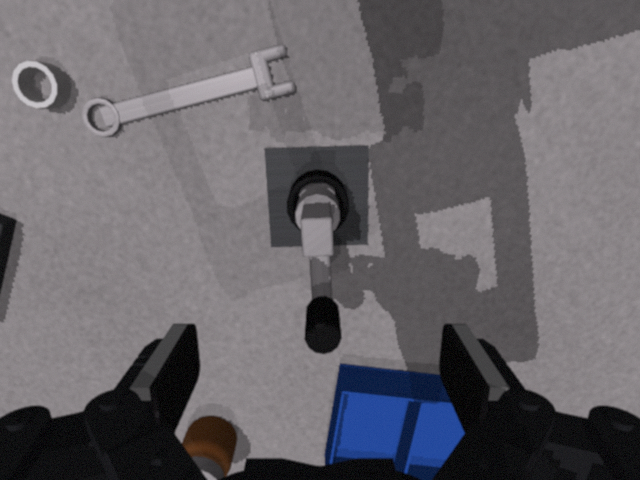

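The wrist view shows the boss top near (317,237), the arm running down to the knob top near (323,338), and the cup around (318,200). I get the boss edges and position by mask.

```bash
python3 - <<'E'
import cv2
from h import *
W=dict(np.load("wrist1.npz"));I=W["pixels"]
g=cv2.cvtColor(I,cv2.COLOR_BGR2GRAY)
print(g[214:262:3,298:340:2])
k=(g<45).astype(np.uint8);k[:,:295]=0;k[:,350:]=0;k[:285]=0;k[358:]=0
c=max(cv2.findContours(k,0,1)[0],key=cv2.contourArea);print("knob",cv2.boundingRect(c))
for n,u,v in [("boss",317.3,237.5),("knobtop",323,338),("bossL1",303,221),("bossL2",304,254),("R1",330,221),("R2",333,254)]:
    print(n,onz(W,u,v,.123).round(4))
E
```

```text
[[150 138  77  66  70  70  69  68  66  70  69  70  69  68  66  69  56  66
   87  85  86]
 [146 127  70  77  77  78  79  83  81  79  81  82  91  93 102  96  85  65
   89  91  87]
 [143 123 129 141 146 146 141 139 140 144 145 146 146 147 144 142 123  76
   90  93  85]
 [143 128 140 150 150 149 148 149 150 148 151 150 148 149 148 147 127  79
   94  91  57]
 [ 98 134 135 152 150 151 151 148 152 147 146 147 150 149 149 151 130  90
   92  75  16]
 [ 48  77 132 149 149 150 151 149 148 149 148 150 149 149 146 145 128  91
   78  29  34]
 [ 64  68 133 151 149 149 148 148 150 151 149 149 148 147 146 146 133  82
   31  37  39]
 [ 65  68 126 147 148 146 147 150 149 148 149 146 144 146 147 146 133  86
   31  28  36]
 [ 63  67 117 148 149 152 151 151 148 147 146 148 147 148 144 144 136  92
   29  31  26]
 [ 61  62 113 147 150 149 148 146 147 147 148 145 144 145 143 142 139  97
   30  26  27]
 [ 60  63 101 146 147 143 146 146 150 149 145 145 144 143 143 142 139  97
   36  32  33]
 [113 115 111 141 146 147 148 151 148 145 143 144 143 147 142 143 142 104
   62  63  63]
 [123 120 112 139 148 149 143 142 146 143 146 144 145 143 145 145 137 101
   64  61  63]
 [127 126 119 135 144 144 143 144 147 144 145 146 145 144 142 139 136 107
   63  60  58]
 [129 126 121 119 130 124 124 116 121 124 131 135 136 132 126 108  77  62
   57  60  72]
 [127 127 128 125 126 121  98  88  89  96 100 138 142 142 137 113  70  61
   64  78  82]]
knob (305, 296, 36, 57)
boss [0.4594 0.25   0.123 ]
knobtop [0.5299 0.2601 0.123 ]
bossL1 [0.4496 0.2403 0.123 ]
bossL2 [0.471  0.2426 0.123 ]
R1 [0.4481 0.2569 0.123 ]
R2 [0.4694 0.2608 0.123 ]
```

```bash
python3 -m inch '[0,0,-0.056,0.1,-0.04,0.9,1, 0,0,0,0,0,0.9,1, 0,0,0,0,0,0.9,1, 0,0,0,0,0,0.9,1, 0,0,0,0,0,0.9,1, 0,0,0,0,0,0.9,1, 0,0,0,0,0,0.9,1, 0,0,0,0,0,0.9,1, 0,0,0,0,0,0.05,1, 0,0,0,0,0,0,1]'
python3 -m inch '[0,0,0,0,0,0,0.1, 0,0,0,0,0,0,0.1, 0,0,0,0,0,0,0.1, 0,0,0,0,0,0,0.1, 0,0,0,0,0,0,0.1, 0,0,0,0,0,0,0.1, 0,0,0,0,0,0,0.1, 0,0,0,0,0,0,0.1, 0,0,0,0,0,0,0.1, 0,0,0,0,0,0,0.1]' 80
python3 -c "
from station import r;s=r.get_state();print(s['position'].round(4),s['orientation'].round(4),s['force'].round(2),s['torque'].round(3),s['joint_pos'].round(3))"
```

```text
time: 3.5
position: [0.4599, 0.2508, 0.0861]
orientation: [-0.001, -0.064, 0.998, -0.0]
force: [0.6, -0.3, 1.0]
grip_width: 0.0851
grasp_force: 0.0
time: 4.5
position: [0.4606, 0.251, 0.0868]
orientation: [0.0, -0.065, 0.998, 0.0]
force: [-0.9, -0.9, 6.4]
grip_width: 0.0192
grasp_force: 77.9
[0.4606 0.251  0.0868] [ 3.000e-04 -6.480e-02  9.979e-01  0.000e+00] [-0.93 -0.89  6.42] [-0.106  0.17  -0.08 ] [ 0.367  0.432  1.826 -0.     0.882 -1.333]
```

```bash
python3 -m inch '[0,0,0,0,0,-0.4,0.1, 0,0,0,0,0,-0.7,0.1, 0,0,0,0,0,-0.9,0.1, 0,0,0,0,0,-0.9,0.1, 0,0,0,0,0,-0.9,0.1, 0,0,0,0,0,-0.9,0.1, 0,0,0,0,0,-0.5,0.1, 0,0,0,0,0,0,0.1, 0,0,0,0,0,0,0.1]'
python3 - <<'E'
from station import r,camera
import cv2,numpy as np
m=[]
for n in ("wrist","scene"):
    c=camera(n); cv2.imwrite(f"pics/{n}2.png",c["pixels"]); np.savez(f"{n}2.npz",**c); m.append(c["pixels"])
cv2.imwrite("pics/m2.png",np.hstack([m[0][100:480,120:520],m[1][20:400,240:640]]))
s=r.get_state();print(s["time"],s["position"].round(4),s["orientation"].round(4),s["joint_pos"].round(2),s["force"].round(2),s["torque"].round(3),s["grip_width"])
E
```

```text
time: 5.4
position: [0.4598, 0.2507, 0.1897]
orientation: [-0.0, -0.065, 0.998, -0.0]
force: [-1.3, 0.1, -4.3]
grip_width: 0.0193
grasp_force: 78.4
5.5 [0.4594 0.2506 0.1892] [-1.100e-03 -6.480e-02  9.979e-01 -4.000e-04] [ 0.37  0.3   1.72 -0.    1.12 -1.33] [-0.   -0.06 -4.01] [-0.022  0.029  0.009] 0.019141284356729096
```

View pics/m2.png

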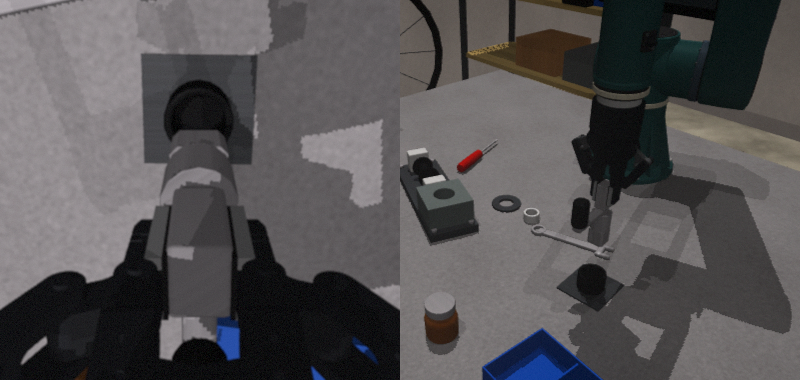

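Held and lifted, upright: the foot is clear of the cup (in the crop at about (200,110)) and 4.2 N of weight is felt. Now I carry it over the well.

```bash
python3 -m inch '[0,0,0,-0.04,-0.4,0,0.1, 0,0,0,-0.08,-0.8,0,0.1, 0,0,0,-0.08,-0.9,0,0.1, 0,0,0,-0.08,-0.9,0,0.1, 0,0,0,-0.08,-0.9,0,0.1, 0,0,0,-0.08,-0.9,0,0.1, 0,0,0,-0.08,-0.9,0,0.1, 0,0,0,-0.08,-0.9,0,0.1, 0,0,0,-0.08,-0.9,0,0.1, 0,0,0,-0.08,-0.9,0,0.1, 0,0,0,-0.08,-0.9,0,0.1, 0,0,0,-0.08,-0.9,0,0.1]'
python3 -m inch '[0,0,0,-0.08,-0.9,0,0.1, 0,0,0,-0.08,-0.9,0,0.1, 0,0,0,-0.08,-0.9,0,0.1, 0,0,0,-0.08,-0.9,0,0.1, 0,0,0,-0.08,-0.9,0,0.1, 0,0,0,-0.08,-0.9,0,0.1, 0,0,0,-0.08,-0.9,0,0.1, 0,0,0,-0.08,-0.9,0,0.1, 0,0,0,-0.08,-0.4,0,0.1, 0,0,0,0,0,0,0.1, 0,0,0,0,0,0,0.1, 0,0,0,0,0,0,0.1]'
python3 - <<'E'
from station import r,camera
import cv2,numpy as np
m=[]
for n in ("wrist","top"):
    c=camera(n); cv2.imwrite(f"pics/{n}3.png",c["pixels"]); np.savez(f"{n}3.npz",**c); m.append(c["pixels"])
m=np.hstack([m[0][100:480,120:520],cv2.resize(m[1][200:295,325:425],None,fx=4,fy=4)])
cv2.imwrite("pics/m3.png",cv2.convertScaleAbs(m,alpha=1.5))
s=r.get_state();print(s["time"],s["position"].round(4),s["orientation"].round(4),s["joint_pos"].round(2),s["force"].round(2),s["torque"].round(3),s["grip_width"])
E
```

```text
time: 6.7
position: [0.5045, 0.0497, 0.1897]
orientation: [-0.001, -0.065, 0.998, -0.0]
force: [0.4, -0.3, -4.1]
grip_width: 0.0191
grasp_force: 78.5
time: 7.9
position: [0.5384, -0.0971, 0.1901]
orientation: [-0.0, -0.065, 0.998, 0.0]
force: [-0.5, 0.3, -2.8]
grip_width: 0.0191
grasp_force: 78.6
8.0 [ 0.5386 -0.0971  0.1903] [-1.000e-04 -6.520e-02  9.979e-01  1.000e-04] [-0.3   0.33  1.67  0.    1.14 -2.01] [-0.35 -0.89 -3.12] [-0.039 -0.028 -0.02 ] 0.018838831617250588
```

View pics/m3.png

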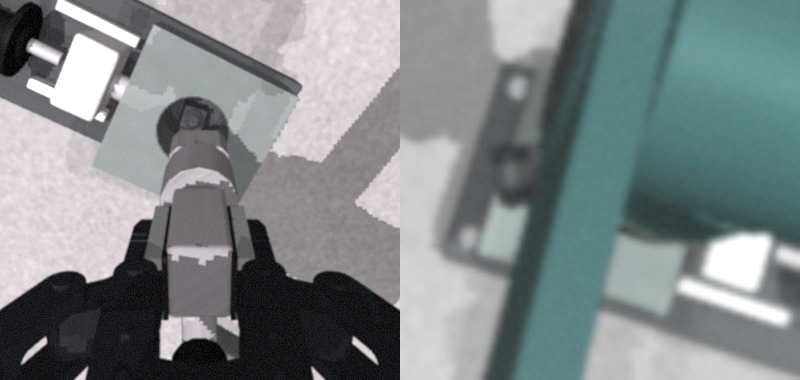

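```bash
python3 - <<'E'
import cv2
from h import *
W=dict(np.load("wrist3.npz"));I=W["pixels"]
c=I[185:265,265:365]; m=cv2.resize(c,None,fx=7.5,fy=7.5,interpolation=cv2.INTER_CUBIC)
cv2.imwrite("pics/z3.png",cv2.convertScaleAbs(m,alpha=2.5))
for u,v in [(313,229),(277,229),(349,229),(313,197)]: print(onz(W,u,v,.072).round(4))
print(proj(W,np.array([.537,-.1004,.072])))
E
```

```text
[ 0.5338 -0.1018  0.072 ]
[ 0.5369 -0.1247  0.072 ]
[ 0.5308 -0.0788  0.072 ]
[ 0.5131 -0.1044  0.072 ]
[314.47361384 233.90498177]
```

View pics/z3.png

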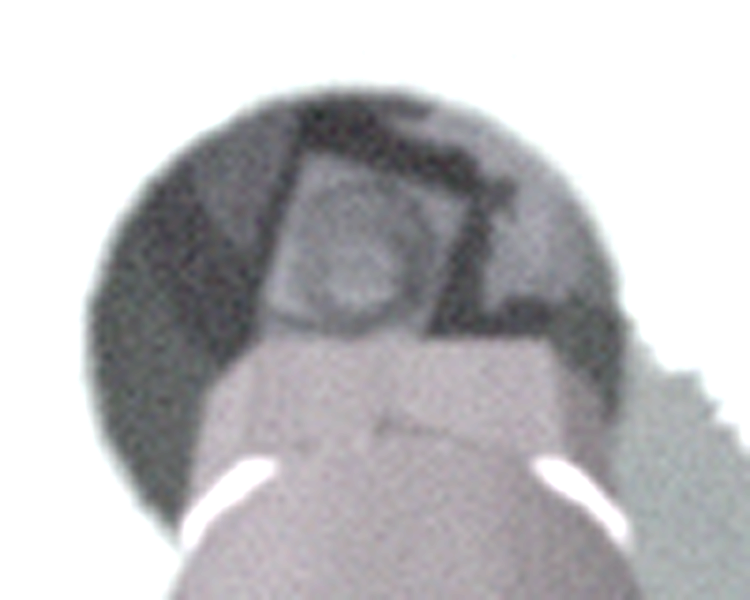

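The zoom shows the square drive inside the well: corners at zoom (310,150), (480,195) and (262,325), nose top near (357,265), well rim from u 88 to 622. I can read the flats' direction from these.

```bash
python3 - <<'E'
from h import *
W=dict(np.load("wrist3.npz"))
f=lambda a,b,z:onz(W,265+(a+.5)/7.5-.5,185+(b+.5)/7.5-.5,z)
print("nose",f(357,265,.044).round(4))
for z in (.0355,.038):
    A,B,C,D=[f(*p,z) for p in((308,150),(480,195),(262,310),(435,320))]
    an=lambda d:np.degrees(np.arctan2(d[1],d[0]))
    print(z,A.round(4),B.round(4),np.linalg.norm(B-A)*1e3,an(B-A),an(C-A),an(D-B))
Rl=f(88,335,.072);Rr=f(622,335,.072);t=f(357,85,.072);print(Rl,Rr,t,t+np.array([.9917,.129,0])*.023)
E
```

```text
nose [ 0.5354 -0.1025  0.044 ]
0.0355 [ 0.527  -0.1085  0.0355] [ 0.5292 -0.0915  0.0355] 17.142302456816186 82.46627475391271 -8.777210225033773 -11.494100274780848
0.038 [ 0.5264 -0.1085  0.038 ] [ 0.5286 -0.0916  0.038 ] 16.99770412556312 82.46627475391288 -8.777210225033835 -11.49410027478085
[ 0.53707653 -0.12517286  0.072     ] [ 0.53111619 -0.07970873  0.072     ] [ 0.51245637 -0.10499279  0.072     ] [ 0.53526547 -0.10202579  0.072     ]
```

```bash
python3 -m inch '[0,0,0,0.08,-0.09,0,0.1, 0,0,0,0.08,-0.09,0,0.1, 0,0,0.178,0,0,0,0.1, 0,0,0.178,0,0,0,0.1, 0,0,0,0,0,0.5,0.1, 0,0,0,0,0,0.7,0.1, 0,0,0,0,0,0.7,0.1, 0,0,0,0,0,0.7,0.1, 0,0,0,0,0,0.4,0.1, 0,0,0,0,0,0.2,0.1, 0,0,0,0,0,0,0.1, 0,0,0,0,0,0,0.1]'
cat > st.py <<'E'
from station import r
s=r.get_state();print(*[(k,s[k].round(4)) for k in("position","orientation","force","torque")],s["joint_pos"][5].round(3))
E
python3 st.py
```

```text
time: 9.2
position: [0.5365, -0.102, 0.1267]
orientation: [0.0, 0.075, 0.997, -0.0]
force: [0.3, 0.2, -2.9]
grip_width: 0.0191
grasp_force: 78.7
('position', array([ 0.5365, -0.102 ,  0.1267])) ('orientation', array([ 3.000e-04,  7.450e-02,  9.972e-01, -1.000e-04])) ('force', array([ 0.3436,  0.2093, -2.9133])) ('torque', array([ 0.0263,  0.0243, -0.0417])) -1.736
```

```bash
python3 -m inch '[0,0,0,0,0,0.1,0.1, 0,0,0,0,0,0.1,0.1, 0,0,0,0,0,0,0.1]' | sed -n 2,4p
python3 -m inch '[0,0,0,0,0,0.1,0.1, 0,0,0,0,0,0.05,0.1, 0,0,0,0,0,0,0.1]'| sed -n 2,4p
python3 -m inch '[0,0,0,0,0,0.05,0.1, 0,0,0,0,0,0,0.1]'| sed -n 2,4p; python3 st.py
```

```text
position: [0.536, -0.1018, 0.1223]
orientation: [-0.0, 0.075, 0.997, -0.0]
force: [-0.2, -0.6, -4.2]
position: [0.536, -0.1018, 0.1192]
orientation: [-0.0, 0.075, 0.997, -0.0]
force: [0.2, -0.1, -4.1]
position: [0.536, -0.1018, 0.1182]
orientation: [-0.0, 0.075, 0.997, -0.0]
force: [0.3, -0.2, -4.1]
('position', array([ 0.536 , -0.1018,  0.1182])) ('orientation', array([-2.000e-04,  7.490e-02,  9.972e-01, -0.000e+00])) ('force', array([ 0.2516, -0.154 , -4.1094])) ('torque', array([-0.013 , -0.0127, -0.0089])) -1.735
```

No contact yet; the foot is near the square's top. I go on in 1 mm steps.

```bash
for i in 1; do
python3 -m inch '[0,0,0,0,0,0.05,0.1, 0,0,0,0,0,0,0.1]'| sed -n 2,4p
python3 -m inch '[0,0,0,0,0,0.05,0.1, 0,0,0,0,0,0,0.1]'| sed -n 2,4p
python3 -m inch '[0,0,0,0,0,0.05,0.1, 0,0,0,0,0,0,0.1]'| sed -n 2,4p; done; python3 st.py
```

```text
position: [0.536, -0.1018, 0.1172]
orientation: [-0.0, 0.075, 0.997, -0.0]
force: [0.3, 0.5, -2.7]
position: [0.536, -0.1018, 0.1162]
orientation: [-0.0, 0.075, 0.997, -0.0]
force: [-0.7, -0.5, -4.0]
position: [0.536, -0.1018, 0.1152]
orientation: [-0.0, 0.075, 0.997, -0.0]
force: [0.5, -0.2, -4.0]
('position', array([ 0.536 , -0.1018,  0.1152])) ('orientation', array([-1.000e-04,  7.490e-02,  9.972e-01, -0.000e+00])) ('force', array([ 0.452 , -0.1627, -4.0089])) ('torque', array([ 0.029 ,  0.0388, -0.0329])) -1.735
```

```bash

python3 -m inch '[0,0,0,0,0,0.05,0.1, 0,0,0,0,0,0.05,0.1, 0,0,0,0,0,0,0.1]'| sed -n 2,4p
python3 -m inch '[0,0,0,0,0,0.05,0.1, 0,0,0,0,0,0.05,0.1, 0,0,0,0,0,0,0.1]'| sed -n 2,4p
python3 -m inch '[0,0,0,0,0,0.05,0.1, 0,0,0,0,0,0.05,0.1, 0,0,0,0,0,0,0.1]'| sed -n 2,4p; python3 st.py
```

```text
position: [0.536, -0.1018, 0.1131]
orientation: [-0.0, 0.075, 0.997, -0.0]
force: [-0.4, 0.1, -3.2]
position: [0.536, -0.1018, 0.1111]
orientation: [-0.0, 0.075, 0.997, -0.0]
force: [-0.0, -0.5, -4.3]
position: [0.536, -0.1018, 0.1092]
orientation: [-0.0, 0.075, 0.997, -0.0]
force: [-0.2, -0.3, -3.1]
('position', array([ 0.536 , -0.1018,  0.1092])) ('orientation', array([-2.000e-04,  7.490e-02,  9.972e-01, -0.000e+00])) ('force', array([-0.2063, -0.2538, -3.1243])) ('torque', array([-0.0377,  0.0313,  0.0152])) -1.735
```

```bash

python3 -m inch '[0,0,0,0,0,0.05,0.1, 0,0,0,0,0,0.05,0.1, 0,0,0,0,0,0,0.1]'| sed -n 2,4p
python3 -m inch '[0,0,0,0,0,0.05,0.1, 0,0,0,0,0,0.05,0.1, 0,0,0,0,0,0,0.1]'| sed -n 2,4p
python3 -m inch '[0,0,0,0,0,0.05,0.1, 0,0,0,0,0,0.05,0.1, 0,0,0,0,0,0,0.1]'| sed -n 2,4p; python3 st.py
```

```text
position: [0.536, -0.1018, 0.1072]
orientation: [-0.0, 0.075, 0.997, -0.0]
force: [-0.6, -0.2, -3.5]
position: [0.536, -0.1018, 0.1052]
orientation: [-0.0, 0.075, 0.997, -0.0]
force: [-0.1, 0.4, -3.5]
position: [0.536, -0.1018, 0.1032]
orientation: [-0.0, 0.075, 0.997, -0.0]
force: [-0.1, 0.4, -3.8]
('position', array([ 0.536 , -0.1018,  0.1032])) ('orientation', array([-2.000e-04,  7.490e-02,  9.972e-01, -0.000e+00])) ('force', array([-0.0686,  0.4056, -3.8211])) ('torque', array([-0.0575,  0.0052,  0.0312])) -1.735
```

```bash
for i in 1; do
python3 -m inch '[0,0,0,0,0,0.05,0.1, 0,0,0,0,0,0,0.1]'| sed -n 2,4p
python3 -m inch '[0,0,0,0,0,0.05,0.1, 0,0,0,0,0,0,0.1]'| sed -n 2,4p
python3 -m inch '[0,0,0,0,0,0.03,0.1, 0,0,0,0,0,0,0.1]'| sed -n 2,4p; done; python3 st.py
```

```text
position: [0.5362, -0.1019, 0.1028]
orientation: [0.0, 0.075, 0.997, -0.0]
force: [-0.6, 1.1, 2.6]
position: [0.5364, -0.102, 0.1027]
orientation: [0.0, 0.075, 0.997, -0.0]
force: [-4.2, 0.5, 11.0]
position: [0.5365, -0.102, 0.1027]
orientation: [0.001, 0.075, 0.997, -0.0]
force: [-4.9, 1.3, 16.6]
('position', array([ 0.5365, -0.102 ,  0.1027])) ('orientation', array([ 6.000e-04,  7.480e-02,  9.972e-01, -3.000e-04])) ('force', array([-4.8807,  1.3351, 16.6444])) ('torque', array([ 0.3571,  1.1545, -0.0247])) -1.735
```

Contact came at about the seated height (foot ≈ 0.022, against 0.038 for riding on the square's top). I ease the pressure and turn clockwise.

```bash

python3 -m inch '[0,0,0,0,0,-0.08,0.1, 0,0,0,0,0,0,0.1]'| sed -n 2,4p
python3 -m inch '[0,0,0.1,0,0,0,0.1, 0,0,0.1,0,0,0,0.1, 0,0,0.1,0,0,0,0.1, 0,0,0.1,0,0,0,0.1, 0,0,0,0,0,0,0.1]'| sed -n 2,4p; python3 st.py
python3 -m inch '[0,0,0.1,0,0,0,0.1, 0,0,0.1,0,0,0,0.1, 0,0,0.1,0,0,0,0.1, 0,0,0.1,0,0,0,0.1, 0,0,0,0,0,0,0.1]'| sed -n 2,4p; python3 st.py
python3 - <<'E'
from station import camera
import cv2,numpy as np
m=[]
for n in ("wrist","scene"):
    c=camera(n); cv2.imwrite(f"pics/{n}4.png",c["pixels"]); m.append(c["pixels"])
m=np.hstack([m[0][100:480,120:520],cv2.resize(m[1][140:265,220:350],(400,380))])
cv2.imwrite("pics/m4.png",cv2.convertScaleAbs(m,alpha=1.5))
E
```

```text
position: [0.5366, -0.102, 0.1028]
orientation: [0.001, 0.075, 0.997, -0.0]
force: [-1.5, -0.8, 4.2]
position: [0.5366, -0.1017, 0.1028]
orientation: [0.0, 0.231, 0.973, 0.0]
force: [-1.3, 1.5, 4.9]
('position', array([ 0.5366, -0.1017,  0.1028])) ('orientation', array([4.000e-04, 2.311e-01, 9.729e-01, 1.000e-04])) ('force', array([-1.2654,  1.4685,  4.9029])) ('torque', array([ 0.3294,  0.2118, -0.0306])) -1.419
position: [0.5366, -0.1019, 0.1028]
orientation: [0.0, 0.38, 0.925, 0.0]
force: [-1.4, 1.0, 5.5]
('position', array([ 0.5366, -0.1019,  0.1028])) ('orientation', array([5.000e-04, 3.804e-01, 9.248e-01, 1.000e-04])) ('force', array([-1.4387,  0.9505,  5.492 ])) ('torque', array([ 0.1603,  0.2851, -0.0199])) -1.105
```

View pics/m4.png

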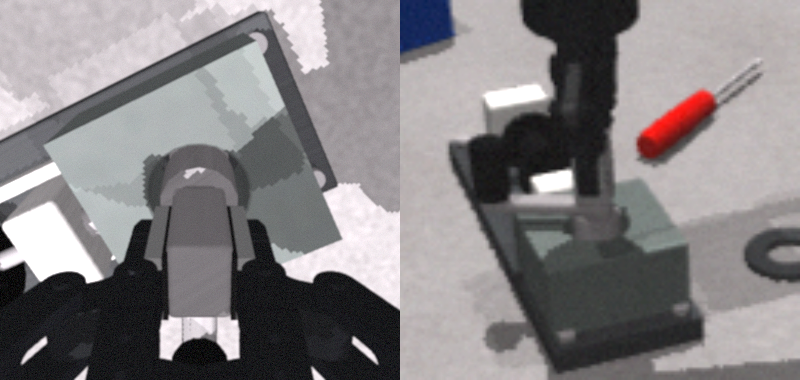

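The wrist view shows the shank down in the well with the pads still square on the boss. The scene view shows the arm just above the block's top, which fits a seated crank. The held torque is small, so I read it while turning.

```bash

python3 -m inch '[0,0,0.08,0,0,0,0.1, 0,0,0.08,0,0,0,0.1]'| sed -n 2,4p; python3 st.py
python3 - <<'E'
from h import *
import cv2
from station import camera
a=cv2.imread("pics/scene0.png");c=camera("scene");b=c["pixels"]
cv2.imwrite("pics/scene5.png",b)
m=np.hstack([cv2.resize(x[165:240,235:315],(400,375),interpolation=cv2.INTER_CUBIC) for x in(a,b)])
cv2.imwrite("pics/m5.png",cv2.convertScaleAbs(m,alpha=2))
# expected pixel of seated arm underside/knob bottom
for z in(.082,.092,.100,.110): print(z,proj(c,np.array([.536,-.1015,z])).round(1))
E
```

```text
position: [0.5366, -0.1019, 0.1028]
orientation: [0.0, 0.438, 0.899, -0.0]
force: [-1.4, 0.8, 5.5]
('position', array([ 0.5366, -0.1019,  0.1028])) ('orientation', array([ 5.000e-04,  4.376e-01,  8.992e-01, -0.000e+00])) ('force', array([-1.4077,  0.7779,  5.4922])) ('torque', array([0.1197, 0.2309, 0.2121])) -0.979
0.082 [283.1 209.1]
0.092 [282.8 205.1]
0.1 [282.6 201.9]
0.11 [282.3 197.8]
```

View pics/m5.png

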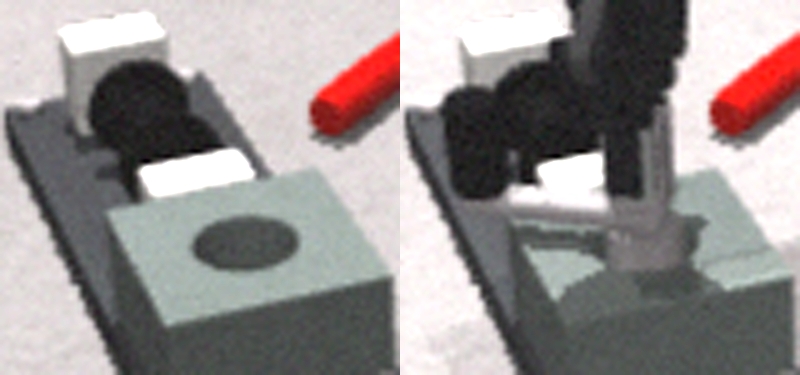

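The jaw's white top has left the block by a little and the turning torque is 0.21 N m, which is the drive's drag. So the crank is engaged; I go on clockwise and watch the torque.

```bash
t(){ python3 st.py | grep -o "'torque.*"; }
python3 -m inch '[0,0,0.08,0,0,0,0.1, 0,0,0.08,0,0,0,0.1]'| sed -n 2,4p; t
python3 -m inch '[0,0,0.08,0,0,0,0.1, 0,0,0.08,0,0,0,0.1]'| sed -n 4p; t
python3 -m inch '[0,0,0.06,0,0,0,0.1]'| sed -n 4p; t
python3 -m inch '[0,0,0.06,0,0,0,0.1]'| sed -n 4p; t
```

```text
position: [0.5366, -0.102, 0.1028]
orientation: [0.0, 0.493, 0.87, -0.0]
force: [-1.8, 1.0, 5.6]
'torque', array([0.1074, 0.31  , 0.1953])) -0.853
force: [-0.7, 0.1, 5.5]
'torque', array([0.0911, 0.2841, 0.2348])) -0.728
force: [-0.9, -0.3, 5.0]
'torque', array([0.0313, 0.3144, 0.2046])) -0.681
force: [-1.5, 0.6, 5.2]
'torque', array([-0.0161,  0.2947,  0.2011])) -0.634
```

```bash
t(){ python3 st.py | grep -o "'torque.*"; }
python3 -m inch '[0,0,0.06,0,0,0,0.1]'| sed -n 4p; t
python3 -m inch '[0,0,0.06,0,0,0,0.1]'| sed -n 4p; t
python3 -m inch '[0,0,0.06,0,0,0,0.1]'| sed -n 4p; t
```

```text
force: [-2.0, -0.2, 6.6]
'torque', array([0.0087, 0.3235, 0.215 ])) -0.587
force: [-2.5, 0.5, 4.3]
'torque', array([-0.0419,  0.381 ,  0.1792])) -0.54
force: [-1.7, 0.3, 5.1]
'torque', array([-0.0979,  0.3272,  0.1828])) -0.493
```

```bash
t(){ python3 st.py | grep -o "'torque.*"; }
python3 -m inch '[0,0,0.06,0,0,0,0.1]'| sed -n 4p; t
python3 -m inch '[0,0,0.06,0,0,0,0.1]'| sed -n 4p; t
python3 -m inch '[0,0,0.06,0,0,0,0.1]'| sed -n 4p; t
```

```text
force: [-2.6, -0.7, 6.3]
'torque', array([-0.0039,  0.3393,  0.2022])) -0.445
force: [-2.2, 0.1, 5.4]
'torque', array([-0.0246,  0.2838,  0.2329])) -0.398
force: [-1.9, -0.3, 5.3]
'torque', array([-0.1178,  0.401 ,  0.2303])) -0.351
```

```bash
t(){ python3 st.py | grep -o "'torque.*"; }
python3 -m inch '[0,0,0.05,0,0,0,0.1]'| sed -n 4p; t
python3 -m inch '[0,0,0.05,0,0,0,0.1]'| sed -n 4p; t
python3 -m inch '[0,0,0.05,0,0,0,0.1]'| sed -n 4p; t
```

```text
force: [-1.6, 0.0, 5.4]
'torque', array([-0.0206,  0.3651,  0.2602])) -0.312
force: [-2.4, -0.2, 5.0]
'torque', array([-0.1061,  0.3794,  0.1829])) -0.273
force: [-1.5, -0.7, 5.7]
'torque', array([-0.0592,  0.3429,  0.2585])) -0.234
```

```bash
t(){ python3 st.py | grep -o "'torque.*"; }
python3 -m inch '[0,0,0.05,0,0,0,0.1]'| sed -n 4p; t
python3 -m inch '[0,0,0.05,0,0,0,0.1]'| sed -n 4p; t
python3 -m inch '[0,0,0.03,0,0,0,0.1]'| sed -n 4p; t
```

```text
force: [-2.2, -0.2, 4.9]
'torque', array([-0.0948,  0.3835,  0.2156])) -0.194
force: [-1.6, -0.6, 5.9]
'torque', array([-0.0824,  0.4344,  0.1801])) -0.155
force: [-1.5, -0.4, 5.0]
'torque', array([-0.1267,  0.336 ,  0.2102])) -0.132
```

```bash
t(){ python3 st.py | grep -o "'torque.*"; }
python3 -m inch '[0,0,0.04,0,0,0,0.1]'| sed -n 4p; t
python3 -m inch '[0,0,0.04,0,0,0,0.1]'| sed -n 4p; t
python3 -m inch '[0,0,0.04,0,0,0,0.1]'| sed -n 4p; t
```

```text
force: [-1.7, -0.4, 5.3]
'torque', array([-0.0953,  0.4166,  0.242 ])) -0.101
force: [-2.1, -0.1, 5.4]
'torque', array([-0.1167,  0.3603,  0.2489])) -0.069
force: [-2.2, -0.4, 5.3]
'torque', array([-0.1065,  0.4013,  0.4566])) -0.038
```

```bash
t(){ python3 st.py | grep -o "'torque.*"; }
python3 -m inch '[0,0,0.03,0,0,0,0.1]'| sed -n 4p; t
python3 -m inch '[0,0,0,0,0,0,0.1]'| sed -n 4p; t
```

```text
force: [-2.1, 0.4, 5.3]
'torque', array([-0.1132,  0.4675,  0.4902])) -0.015
force: [-2.2, -1.2, 6.1]
'torque', array([-0.1047,  0.423 ,  0.2965])) -0.015
```

Resistance has risen to 0.49 N m, about 1.70 rad on the drive: snug. I release and back straight off.

```bash

python3 -m inch '[0,0,0,0,0,0,0.6, 0,0,0,0,0,0,0.6, 0,0,0,0,0,0,0.6, 0,0,0,0,0,0,0.6, 0,0,0,0,0,0,0.6, 0,0,0,0,0,0,0.6]'; python3 st.py
python3 -m inch '[0,0,0,0,0,-0.3,0.6, 0,0,0,0,0,-0.6,0.6, 0,0,0,0,0,-1,0.6, 0,0,0,0,0,-1,0.6, 0,0,0,0,0,-1,0.6, 0,0,0,0,0,-1,0.6, 0,0,0,0,0,-1,0.6, 0,0,0,0,0,-1,0.6, 0,0,0,0,0,0,0.6]'
python3 - <<'E'
from station import camera
from h import *
import cv2
m=[]
for n in ("wrist","scene"):
    c=camera(n); cv2.imwrite(f"pics/{n}6.png",c["pixels"]); np.savez(f"{n}6.npz",**c); m.append(c["pixels"])
m=np.hstack([m[0][50:430,120:520],cv2.resize(m[1][160:235,235:315],(400,380),interpolation=cv2.INTER_CUBIC)])
cv2.imwrite("pics/m6.png",cv2.convertScaleAbs(m,alpha=1.6))
E
```

```text
time: 17.45
position: [0.5361, -0.1018, 0.1023]
orientation: [0.0, 0.805, 0.594, -0.0]
force: [-0.8, 0.3, 0.3]
grip_width: 0.0512
grasp_force: 0.0
('position', array([ 0.5361, -0.1018,  0.1023])) ('orientation', array([ 0.    ,  0.8046,  0.5938, -0.    ])) ('force', array([-0.7753,  0.325 ,  0.2583])) ('torque', array([ 0.0035, -0.0061,  0.0055])) -0.015
time: 18.35
position: [0.5382, -0.1024, 0.2443]
orientation: [0.003, 0.805, 0.594, 0.002]
force: [0.5, 0.3, 0.1]
grip_width: 0.0513
grasp_force: 0.0
```

View pics/m6.png

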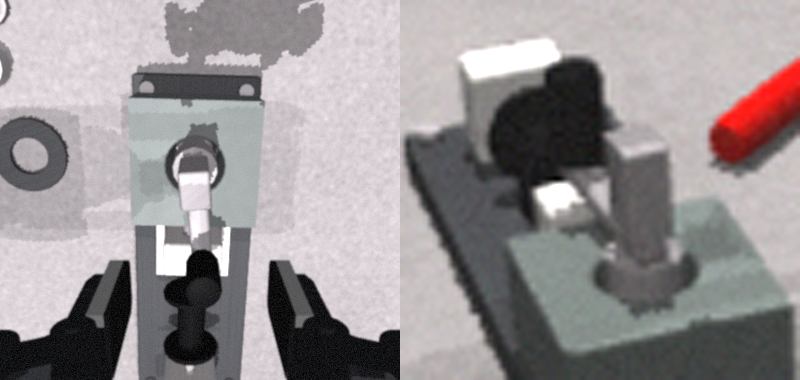

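The last view shows the crank upright and down in the well. Its boss top is at scene pixel (282,187), where about 0.137 m projects, so it is seated. The jaw (crop (190,255)) is up against the axle end, and the gripper is clear.

```bash
python3 -c "
from station import r;print(r.close_job())"
```

```text
the job is handed in; nothing more can be done
None
```

The job is handed in, but I haven't seen the judge's verdict: the crank stands fully seated on the drive, and I turned it clockwise until resistance rose to about 0.49 N m, roughly 1.7 rad by my estimate, so the jaw should be snug on the axle; nothing else was touched that I saw, and it took about 18 s.

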